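# Load the sample feeder beside the microscope

### The arm

A 6-joint arm with a two-finger parallel gripper is mounted at the origin on the work surface. World frame = base frame: x ahead of the robot, y to its left, z up, the work surface at z = 0. Lengths are in m, angles in rad, forces in N, time in s.
With the tool pointing down it reaches from about 0.25 to 0.775 m from the base axis. Payload 4 kg.
Tool frame: the origin (TCP) lies midway between the tips of the shut fingers; the grasp point (between the pads) lies env.grip_depth behind it (env.grip_depth is the distance from the TCP to the grasp point, in m); z points along the fingers, y is the line along which they close (so a half turn about z gives the same grasp; the last joint's range is limited). The gripper opens to 85 mm and grips with 20 to 120 N. Pads are 22 mm wide; open, the fingers measure 114 mm over their backs; the gripper's body (76 mm by 85 mm) begins 54 mm behind the grasp point. The pads swing forward as they close: fully open they stand 13 mm farther back than shut.
Start: joints at [1.201, 0.087, 1.371, -0, 1.684, -0.103], TCP at [0.145, 0.531, 0.201] pointing down, gripper open.
Joint ranges: [-3.1, 3.1], [-0.76, 2.03], [0.27, 2.55], [-1.08, 4.22], [0.17, 2.65], [-2.57, 2.57]. Speed limits (rad/s): [2.79, 2.79, 3.14, 3.14, 3.14, 3.14].

### API

Orientations are given as a rotation vector (axis times angle).
In Python, from cell import env gives the robot as it stands.
- The arm moves only by the tool drive_tool, never from a script. Its argument "increments" is a list that holds one entry, the list of rows, each a list of 5 numbers: the shift along the tool's x, y, z in m, then the turn about the tool's z in degrees, then the opening, from 0 (shut) to 1 (fully open). In form: [[[x, y, z, turn, jaw], ...]]. A call has 1 to 8 rows; each row shifts and turns the commanded pose from where the row before left it, along the tool's axes as they then stand; what a row does not reach is not made up. A row lasts 1/12 s, in which the tool goes at most 41.7 mm and 7.16 degrees, less where a joint would pass 70% of its speed; a pose out of reach is approached as far as the arm can. A call with a gripper value outside its range is refused whole. The fingers move at their own pace and stop on an object; "squeeze" is the grip in N (left out, the last holds). Time passes only in rows, so rows that do not move let the fingers close. It gives the time, the measured TCP pose, the force, the opening and the grip force at its end, in the units of the state.
- env.get_obs(): the state, without advancing time (a new reading comes with each control period).
- env.snapshot(name): name is "scene" or "top" or "wrist"; returns a dict with "color" (400x640x3 uint8, red, green, blue), "intrinsics" (3x3 intrinsics, pixels), "extrinsics" (4x4, takes a point from world to camera coordinates). Camera axes: x right, y down, z forward; pixel columns grow to the right and rows downward; lengths in m; the calibration is good to about 2 mm. The wrist camera is an equidistant fisheye: a pixel r from the principal point sees the ray r / f radians off the axis. A picture is of the moment at which its call begins. There is no depth.
- env.hand_in(): hands the job in; it is judged then, once.
Trained networks look in the newest picture that a camera, given by its name, has taken for a name from the list of things; names that differ only in an ending like _2 or _b are one class to them, and where a whole thing is asked for, a point or a joint stands for the part that bears it (a point fixed in the world has none). Each returns a list of dicts, best first, with "confidence" (0 to 1); they miss things now and then, are a little off and sometimes report something else, mostly with a low value. They report only what shows in the picture. A call takes as long as a camera call. They do not tell look-alikes from the thing itself.
- env.search_frame(thing, camera): "location" ([row, column] in pixels, amid what is visible of it).
The state is a dict: "time_s": time; "joint_pos": joint angles; "joint_velocities": joint speeds; "joint_efforts": joint torques, N m; "eef_pos": TCP position; "orientation": TCP orientation; "force": force on the tool from outside, world axes, zero at the start; "ft_torque": the same for the moment, N m; "opening": finger opening in m; "grip_force": force on a finger pad.
Only numpy, scipy, OpenCV 4.12 (cv2) and the standard library are available. Lean on these libraries where they do the work, as an engineer would, in place of code of your own. Each camera call takes 0.05 s, during which the arm holds its last target. There are 200 camera calls.

### The job

Load the sample feeder: drop the green-capped pot through the white funnel into the clear tube first, then the yellow-capped pot on top of it, both with their caps up, so that the green one will be fed first. Leave the red-capped pot standing where it is.

Things in the scene. Friction and masses are not known exactly. Their poses are not given: they have to be found in the camera images.
- magazine: Fixed feeder: aluminium block 110 x 90 x 30 mm with an upright clear tube (bore 45 mm) and a white funnel on top. Origin: centre of the block's underside, on the bench; z up along the tube's axis. Heights above it: tube floor 30 mm, funnel foot 116 mm, funnel rim 130 mm (70 mm wide inside, 76 outside). Pots fall to the floor by themselves: seated undersides at 30 and 74 mm.
- green_pot: Loose closed sample pot, a round upright cylinder of 38 mm diameter and 44 mm height, about 50 g: white body, green screw cap (top 15 mm, same diameter). Origin: centre of its underside; z points up through the cap. Stands on the bench at the start.
- yellow_pot: The same pot (38 mm diameter, 44 mm high) with a yellow cap. Origin: centre of its underside; z points up through the cap. Stands on the bench at the start.
- red_pot: The same pot (38 mm diameter, 44 mm high) with a red cap, which stays where it stands. Origin: centre of its underside; z up. A metal microscope objective (31 mm diameter, 42 mm high) stands among the pots; all four are at least 85 mm apart, centre to centre. A flat culture dish lies nearer the robot.
There are look-alikes about, which are no part of the job. What is shaped like the green_pot but orange or purple is not meant.

How it is judged:
By the outcome, as a careful person would: the job done as asked, in the order asked, and still so for the second after the job is handed in, with the robot touching nothing.
It also fails if it takes over 58 s, if anything falls off the work surface, if the arm or the gripper's body presses on something with over 40 N, if the wrist force passes 120 N, or if a joint passes its speed limit or range.

## Working session

There is one attempt and no reset: what is moved stays moved. The work goes in short steps, Python scripts to look and compute and a tool call to move; the robot and the scene stay as the last step left them, time stands still between calls to the robot, and variables do not carry over. Pictures are saved under pics/ and viewed, at most 10 in all, crops included, and the job is handed in when it is done.

Besides the shell and the picture viewer there is one more tool, called after ">>>" as name([rows], argument=value, ...), one row to a line, values as JSON. drive_tool: Moves the arm, as the interface text tells. Its arguments: {"type":"object","properties":{"increments":{"type":"array"},"squeeze":{"type":"number"}},"required":["increments"]}

```bash
mkdir -p pics
cat > h.py <<'E'
import numpy as np, cv2
from cell import env
def snap(cam,fn=None):
    s=env.snapshot(cam)
    if fn: cv2.imwrite('pics/'+fn,s['color'][:,:,::-1])
    return s
def ray(s,rc,fish=False):
    K=np.array(s['intrinsics']);E=np.array(s['extrinsics'])
    x=(rc[1]-K[0,2])/K[0,0];y=(rc[0]-K[1,2])/K[1,1]
    if fish:
        t=np.hypot(x,y);k=np.sin(t)/max(t,1e-9);d=np.array([x*k,y*k,np.cos(t)])
    else: d=np.array([x,y,1.])
    R=E[:3,:3];return -R.T@E[:3,3],R.T@d
def atz(s,rc,z,fish=False):
    o,d=ray(s,rc,fish);return o+d*(z-o[2])/d[2]
E
python3 - <<'E'
from h import *
for c in ('top','scene'):
    s=snap(c,c+'1.png')
    for t,z in (('green_pot',.03),('yellow_pot',.03),('red_pot',.03),('magazine',.1)):
        for r in env.search_frame(t,c)[:4]:
            print(c,t,np.round(r['location']),round(r['confidence'],2),atz(s,r['location'],z).round(3))
    print(ray(s,(200,320)))
o=env.get_obs();print(o['time_s'],o['eef_pos'],o['orientation'],o['opening'],env.grip_depth)
E
```

```text
top green_pot [137. 261.] 0.73 [0.685 0.089 0.03 ]
top green_pot [179. 272.] 0.67 [0.607 0.07  0.03 ]
top green_pot [153. 315.] 0.57 [ 0.654 -0.009  0.03 ]
top green_pot [200. 321.] 0.56 [ 0.568 -0.017  0.03 ]
top yellow_pot [268. 300.] 0.67 [0.448 0.023 0.03 ]
top red_pot [183. 179.] 0.58 [0.604 0.236 0.03 ]
top magazine [175. 437.] 0.69 [ 0.594 -0.206  0.1  ]
(array([0.46949828, 0.0181294 , 0.71668574]), array([ 0.14079851, -0.04796897, -0.9890714 ]))
scene green_pot [211. 319.] 0.97 [ 0.578 -0.012  0.03 ]
scene green_pot [240. 299.] 0.68 [ 0.661 -0.006  0.03 ]
scene green_pot [269. 458.] 0.65 [0.608 0.238 0.03 ]
scene green_pot [274. 351.] 0.64 [0.69  0.098 0.03 ]
scene yellow_pot [183. 364.] 0.88 [0.459 0.026 0.03 ]
scene red_pot [271. 460.] 0.87 [0.61 0.24 0.03]
scene magazine [182. 213.] 0.72 [ 0.668 -0.161  0.1  ]
(array([1.05359907, 0.22857603, 0.4537531 ]), array([-0.71496508, -0.35959352, -0.60001812]))
0.5 [0.14500806 0.5305401  0.20101496] [-4.17850432e-01 -3.11367185e+00 -4.07463651e-05] 0.08516493877706444 0.0187
```

View pics/top1.png

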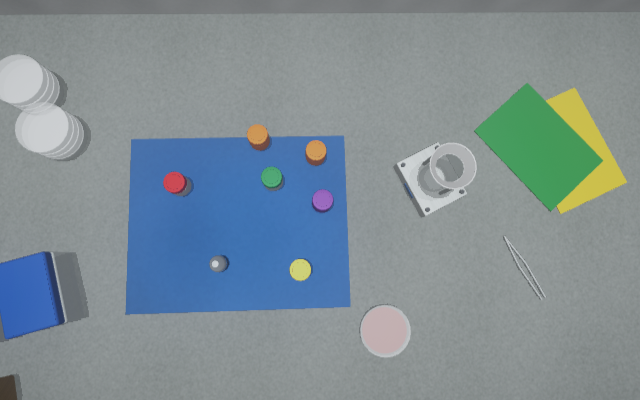

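View pics/scene1.png

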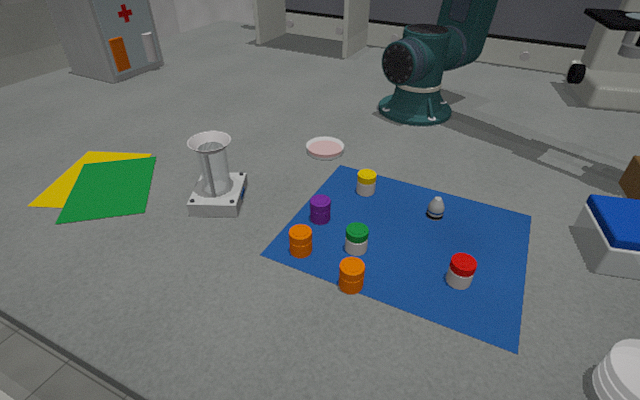

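The green pot is the one with a white body and green cap, at top (177,271). Look-alikes are all-orange (136,258) and (152,316), and all-purple (200,322). Yellow is at (270,300), red (183,175), and the funnel rim about (166,453).

Run:
```python
from h import *
rng={'green':(45,80),'yellow':(22,34)}
S={c:snap(c) for c in('top','scene')}
near={'top':{'green':(177,271),'yellow':(270,300)},'scene':{'green':(233,357),'yellow':(176,367)}}
for n in rng:
    for c in S:
        hsv=cv2.cvtColor(S[c]['color'],cv2.COLOR_RGB2HSV)
        m=cv2.inRange(hsv,(rng[n][0],110,60),(rng[n][1],255,255))
        k,l,st,ce=cv2.connectedComponentsWithStats(m)
        i=1+np.argmin(np.hypot(ce[1:,1]-near[c][n][0],ce[1:,0]-near[c][n][1]))
        print(n,c,ce[i].round(1),st[i],atz(S[c],ce[i][::-1],.044 if c=='top' else .038).round(4))
s=S['top']
g=cv2.cvtColor(s['color'],cv2.COLOR_RGB2GRAY)
cv2.imwrite('pics/c.png',np.hstack([cv2.resize(s['color'][y:y+60,x:x+60,::-1],(400,400),interpolation=cv2.INTER_CUBIC) for y,x in((147,241),(137,423))]))
for rc in((166,453),):print(atz(s,rc,.13))
print('scene rim',atz(S['scene'],(141,209.5),.13))
```

```text
green top [271.1 176.8] [261 167  21  21 337] [0.6085 0.0706 0.044 ]
green scene [356.7 232.3] [346 222  23  21 382] [0.609  0.0724 0.038 ]
yellow top [306.1 269.3] [298 260  13  20  69] [0.4458 0.0127 0.044 ]
yellow scene [366.4 176.4] [358 169  18  16 247] [0.4465 0.0256 0.038 ]
[ 0.60223603 -0.22060636  0.13      ]
scene rim [ 0.60298597 -0.21568989  0.13      ]
```

View pics/c.png

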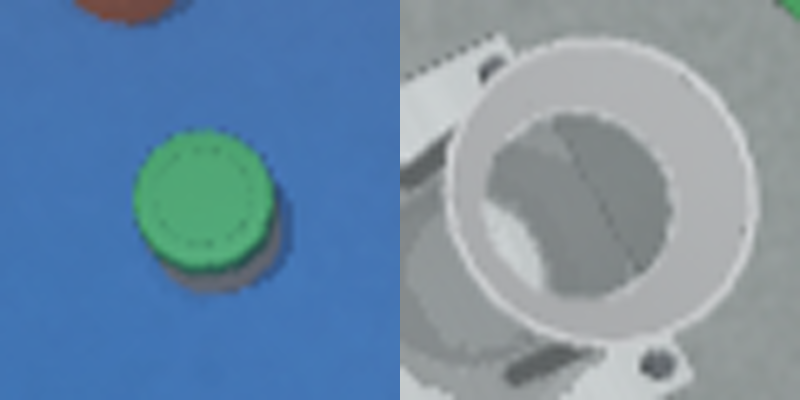

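Crop: green cap centred with a white/grey body below. The funnel rim centre is about (165.4,452.9). Moving over the green pot.

>>> drive_tool([
  [[-0.0285,-0.016,0,0,1],[-0.0285,-0.016,0,0,1],[-0.0285,-0.016,0,0,1],[-0.0285,-0.016,0,0,1],[-0.0285,-0.016,0,0,1],[-0.0285,-0.016,0,0,1],[-0.0285,-0.016,0,0,1],[-0.0285,-0.016,0,0,1]],
])

```text
time_s: 1.27
eef_pos: [0.3321, 0.3458, 0.2013]
orientation: [0.417, 3.113, 0.001]
force: [0.4, 0.5, -0.1]
opening: 0.0851
grip_force: 0.0
```

>>> drive_tool([
  [[-0.0285,-0.016,0,0,1],[-0.0285,-0.016,0,0,1],[-0.0285,-0.016,0,0,1],[-0.0285,-0.016,0,0,1],[-0.0285,-0.016,0,0,1],[-0.0285,-0.016,0,0,1],[-0.0285,-0.016,0,0,1],[-0.0285,-0.016,0,0,1]],
])

```text
time_s: 1.93
eef_pos: [0.5184, 0.1621, 0.2012]
orientation: [0.418, 3.113, 0.001]
force: [-0.2, 0.9, -0.4]
opening: 0.0855
grip_force: 0.0
```

>>> drive_tool([
  [[-0.028,-0.016,0.02,0,0.8],[-0.028,-0.016,0.02,0,0.8],[-0.028,-0.016,0.02,0,0.8],[-0.028,-0.016,0.02,0,0.8],[0,0,0,0,0.8],[0,0,0,0,0.8]],
])

```text
time_s: 2.43
eef_pos: [0.6079, 0.0708, 0.1182]
orientation: [-0.421, -3.108, 0.001]
force: [-0.9, -0.3, 0.8]
opening: 0.0683
grip_force: 0.0
```

```bash
cat >> h.py <<'E'
from scipy.spatial.transform import Rotation as Ro
def rep(xy):
    o=env.get_obs();p=np.array(o['eef_pos']);R=Ro.from_rotvec(o['orientation']).as_matrix()
    print('t',round(o['time_s'],2),'p',p.round(4),'tooly',R[:,1].round(3),'op',round(o['opening'],4),'go',(R.T@np.array([xy[0]-p[0],xy[1]-p[1],0])).round(4))
def capw(n,z,pred,fn=None):
    s=snap('wrist',fn);hsv=cv2.cvtColor(s['color'],cv2.COLOR_RGB2HSV)
    lo,hi={'green':(45,80),'yellow':(22,34)}[n]
    k,l,st,ce=cv2.connectedComponentsWithStats(cv2.inRange(hsv,(lo,110,50),(hi,255,255)))
    for i in range(1,k):
        if st[i][4]>150:
            w=atz(s,ce[i][::-1],z,True)
            print(n,ce[i].round(1),st[i],w.round(4))
E
python3 - <<'E'
from h import *
rep((.6087,.071));capw('green',.044,None,'w1.png')
E
```

```text
t 2.43 p [0.6079 0.0708 0.1182] tooly [ 0.266  0.964 -0.001] op 0.0683 go [-0.0007  0.0004 -0.    ]
green [320.9 198. ] [ 300  176   43   45 1501] [0.6061 0.0719 0.044 ]
green [ 10.6 263.2] [  4 237  21  71 403] [ 0.5791 -0.3918  0.044 ]
green [ 68.6 329.7] [  37  303   51   56 1371] [ 0.6965 -0.3243  0.044 ]
```

View pics/w1.png

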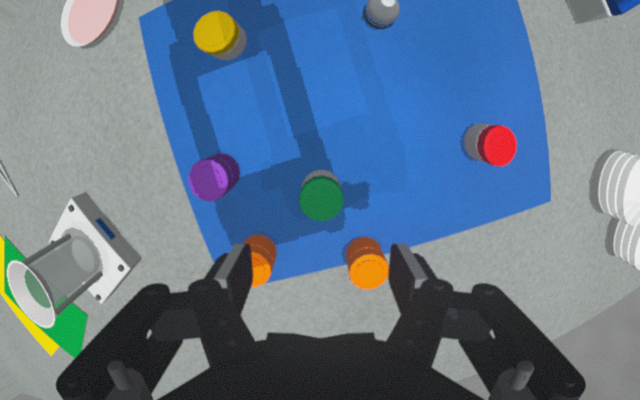

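Wrist view: green cap is centred between the fingers at (198,321), agreeing to 3 mm. Descend and grip.

>>> drive_tool([
  [[0,0.0005,0.03,0,0.8],[0,0,0.03,0,0.8],[0,0,0.03,0,0.8],[0,0,0.02,0,0.8],[0,0,0,0,0.8],[0,0,0,0,0.3],[0,0,0,0,0.2],[0,0,0,0,0.2]],
], squeeze=30)

```text
time_s: 3.15
eef_pos: [0.6108, 0.0732, 0.0146]
orientation: [0.416, 3.108, 0.002]
force: [-0.6, 0.4, -0.2]
opening: 0.0325
grip_force: 0.0
```

>>> drive_tool([
  [[0,0,0,0,0.2],[0,0,0,0,0.2],[0,0,0,0,0.2],[0,0,0,0,0.2]],
])

```text
time_s: 3.48
eef_pos: [0.6102, 0.0717, 0.014]
orientation: [0.418, 3.11, -0.001]
force: [-1.4, -2.9, 6.2]
opening: 0.017
grip_force: 3.4
```

Opening 17 mm is less than the pot's diameter, so the pot isn't held. Looking.

Run:
```python
from h import *
rep((.6087,.071));capw('green',.044,None,'w2.png');s=snap('scene')
cv2.imwrite('pics/s2.png',cv2.resize(s['color'][130:330,220:500,::-1],None,fx=2.5,fy=2.5))
```

```text
t 3.48 p [0.6102 0.0717 0.014 ] tooly [ 0.264  0.965 -0.   ] op 0.017 go [ 0.0012 -0.0011 -0.    ]
green [318.8 243.4] [ 284  211   69   71 2912] [0.6031 0.0731 0.044 ]
green [ 31.6 364.5] [   8  339   41   58 1216] [ 0.681  -0.2838  0.044 ]
```

View pics/s2.png

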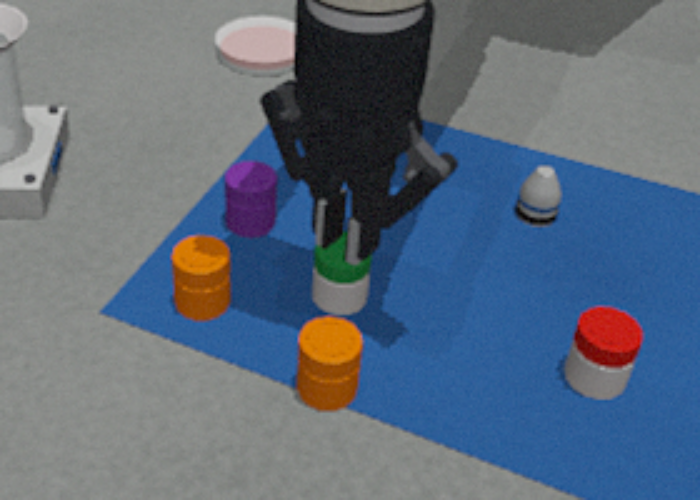

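View pics/w2.png

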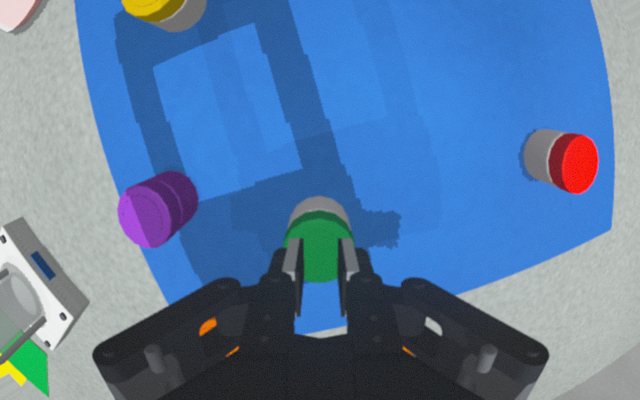

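Run:
```python
from h import *
import cv2
S={c:env.snapshot(c) for c in('scene','top','wrist')}
def proj(s,p,f=False):
    E=np.array(s['extrinsics']);K=np.array(s['intrinsics']);c=E[:3,:3]@p+E[:3,3]
    if f:
        t=np.arctan2(np.hypot(c[0],c[1]),c[2]);q=c[:2]/np.hypot(c[0],c[1])*t
    else:q=c[:2]/c[2]
    return (q*[K[0,0],K[1,1]]+K[:2,2]).round(1)
for p in((.6102,.0717,.014),(.6102,.0717,.044),(.6125,.080,.044),(.6125,.080,.014),(.608,.0715,.044)):
    p=np.array(p);q=proj(S['scene'],p);print(p,'scenecrop',(q-[220,130])*2.5,'wrist',proj(S['wrist'],p,True))
E=np.array(S['wrist']['extrinsics']);print('cam',(-E[:3,:3].T@E[:3,3]).round(4),'axis',E[2,:3].round(3))
```

```text
[0.6102 0.0717 0.014 ] scenecrop [337.75 283.25] wrist [320.  233.9]
[0.6102 0.0717 0.044 ] scenecrop [340.5 249.5] wrist [320.  256.2]
[0.6125 0.08   0.044 ] scenecrop [351.  255.5] wrist [336.7 256.2]
[0.6125 0.08   0.014 ] scenecrop [348.   289.25] wrist [334.3 233.9]
[0.608  0.0715 0.044 ] scenecrop [341.5 247.5] wrist [318.5 252.6]
cam [0.5409 0.0908 0.1871] axis [ 0.27  -0.074 -0.96 ]
```

Both views show the fingertips resting on the cap's top (z≈44 mm) although the TCP reads 14 mm, so the tool reading is biased in height. I'll lift slightly, open and feel downward.

>>> drive_tool([
  [[0,0,-0.012,0,0.3],[0,0,0,0,0.8],[0,0,0,0,0.8],[0,0,0,0,0.8],[0,0,0,0,0.8],[0,0,0,0,0.8]],
])

```text
time_s: 4.23
eef_pos: [0.6083, 0.0727, 0.0224]
orientation: [-0.418, -3.113, 0.0]
force: [0.6, -0.8, -0.7]
opening: 0.0683
grip_force: 0.0
```

>>> drive_tool([
  [[0,0,0.012,0,0.8],[0,0,0.002,0,0.8],[0,0,0,0,0.8],[0,0,0,0,0.8]],
])

```text
time_s: 4.57
eef_pos: [0.6079, 0.0726, 0.0079]
orientation: [-0.418, -3.112, 0.0]
force: [0.5, -0.5, -0.3]
opening: 0.0682
grip_force: 0.0
```

Run:
```python
from h import *
rep((.6087,.071));capw('green',.044,None);s=snap('scene')
cv2.imwrite('pics/s3.png',cv2.resize(s['color'][170:260,300:420,::-1],None,fx=6,fy=6,interpolation=cv2.INTER_CUBIC))
```

```text
t 4.57 p [0.6079 0.0726 0.0079] tooly [ 0.264  0.965 -0.   ] op 0.0682 go [-0.0012 -0.0014 -0.    ]
green [317.5 255.2] [ 281  219   73   73 4207] [0.6044 0.0724 0.044 ]
green [ 29.6 368.7] [   6  343   41   57 1178] [ 0.6795 -0.2799  0.044 ]
```

View pics/s3.png

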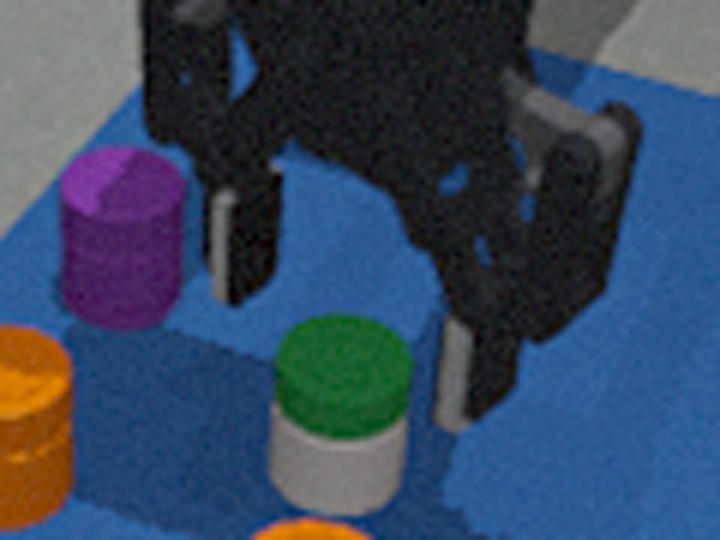

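Scene crop: pot standing untouched at crop (340,415), and the tips (240,300)/(455,425) hover near cap-top height. Going further down by feel.

>>> drive_tool([
  [[-0.001,-0.001,0.01,0,0.8],[0,0,0.01,0,0.8],[0,0,0,0,0.8],[0,0,0,0,0.8]],
])

```text
time_s: 5.0
eef_pos: [0.6081, 0.0713, -0.0128]
orientation: [-0.418, -3.11, 0.001]
force: [-0.1, -0.0, -0.0]
opening: 0.0683
grip_force: 0.0
```

Run:
```python
from h import *
rep((.6075,.0715));capw('green',.044,None);s=snap('scene')
cv2.imwrite('pics/s4.png',cv2.resize(s['color'][170:260,300:420,::-1],None,fx=6,fy=6,interpolation=cv2.INTER_CUBIC))
```

```text
t 5.0 p [ 0.6081  0.0713 -0.0128] tooly [ 0.264  0.965 -0.001] op 0.0683 go [0.0006 0.     0.    ]
green [319.9 273.6] [ 278  232   84   82 5397] [0.6037 0.0725 0.044 ]
green [ 18.  378.9] [   0  352   39   48 1396] [ 0.6789 -0.2846  0.044 ]
```

View pics/s4.png

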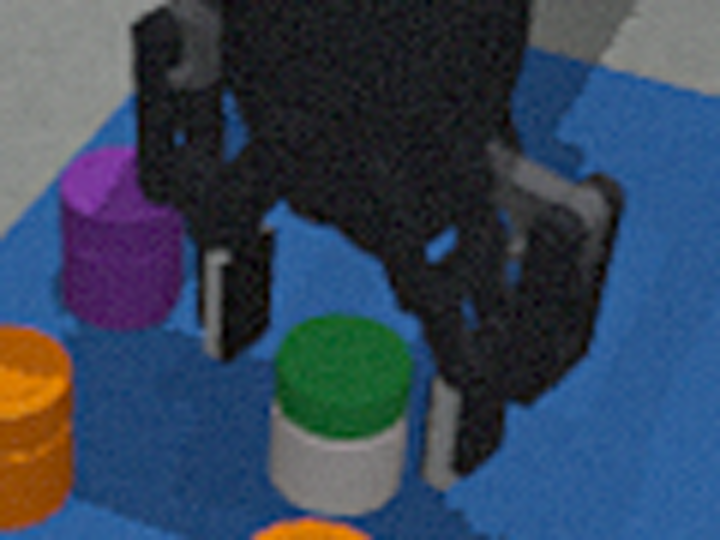

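Confirmed: the TCP reads −13 mm with no contact, and the tips are at about z≈18 mm beside the pot body. So the reading sits about 30 mm below the tips. Gripping here.

>>> drive_tool([
  [[0,0,0,0,0.3],[0,0,0,0,0.3],[0,0,0,0,0.3],[0,0,0,0,0.3],[0,0,0,0,0.3],[0,0,0,0,0.3]],
], squeeze=30)

```text
time_s: 5.6
eef_pos: [0.61, 0.0714, -0.0103]
orientation: [0.418, 3.112, 0.0]
force: [-0.5, 0.9, 2.9]
opening: 0.0372
grip_force: 30.4
```

>>> drive_tool([
  [[0,0,-0.02,0,0.3],[0,0,-0.04,0,0.3],[0,0,-0.04,0,0.3],[0,0,-0.04,0,0.3],[0,0,-0.02,0,0.3],[0,0,0,0,0.3]],
])

```text
time_s: 6.1
eef_pos: [0.6129, 0.0715, 0.1568]
orientation: [0.416, 3.101, 0.003]
force: [1.1, 0.2, -0.0]
opening: 0.037
grip_force: 30.2
```

>>> drive_tool([
  [[-0.008,-0.032,0,0,0.3],[-0.008,-0.032,0,0,0.3],[-0.008,-0.032,0,0,0.3],[-0.008,-0.032,0,0,0.3],[-0.008,-0.032,0,0,0.3],[-0.008,-0.032,0,0,0.3],[-0.008,-0.032,0,0,0.3],[-0.008,-0.032,0,0,0.3]],
])

```text
time_s: 6.77
eef_pos: [0.6025, -0.1936, 0.147]
orientation: [-0.417, -3.111, -0.002]
force: [0.4, 0.5, 1.0]
opening: 0.0372
grip_force: 30.3
```

>>> drive_tool([
  [[-0.0077,-0.0262,0,0,0.3],[0,0,0,0,0.3],[0,0,0,0,0.3],[0,0,0,0,0.3]],
])

```text
time_s: 7.1
eef_pos: [0.6035, -0.219, 0.1475]
orientation: [-0.418, -3.111, -0.003]
force: [-0.0, 1.0, -0.8]
opening: 0.0373
grip_force: 30.4
```

Run:
```python
from h import *
rep((.6025,-.2195));o=env.get_obs();print(o['grip_force'])
s=snap('scene');t=snap('top')
a=cv2.resize(s['color'][70:220,150:300,::-1],(400,400),interpolation=cv2.INTER_CUBIC)
b=cv2.resize(t['color'][110:230,390:510,::-1],(400,400),interpolation=cv2.INTER_CUBIC)
cv2.imwrite('pics/f1.png',np.hstack([a,b]))
```

```text
t 7.1 p [ 0.6035 -0.219   0.1475] tooly [0.264 0.965 0.001] op 0.0373 go [ 0.0009 -0.0008  0.    ]
30.36737322807312
```

View pics/f1.png

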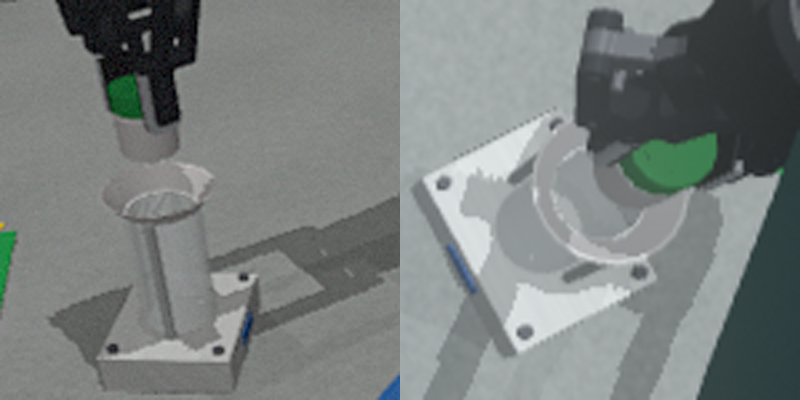

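Pot is held upright, cap up, above the funnel: body in the scene crop at (148,140), funnel at (159,190). It appears slightly left of centre, so I'll compute the offset.

Run:
```python
from h import *
s=snap('scene');t=snap('top')
for z in(.195,.204,.212):print('top cap',z,atz(t,(155.75,472.35),z).round(4), 'r px->',12.75)
K=np.array(t['intrinsics']);print('exp r',K[0,0]*.019/(.717-.204))
o,d=ray(s,(123,205.7));print('scene body axis at z.18',atz(s,(123,205.7),.18).round(4), 'right dir',np.array(s['extrinsics'])[0,:3].round(3))
# funnel rim in scene: extents of crop 103..215
print('rim scene',atz(s,(70+190/2.667,150+159/2.667),.13).round(4))
# same lateral coordinate in camera right axis: 
E=np.array(s['extrinsics']);Ks=np.array(s['intrinsics'])
for p in((.603,-.2195,.13),(.603,-.2195,.175),(.603,-.2195,.16)):
    c=E[:3,:3]@np.array(p)+E[:3,3];q=(Ks@c/c[2])[:2];print(p,q.round(1),'crop',((q-[150,70])*2.667).round(0),'mm/croppx',(c[2]/Ks[0,0]/2.667*1000).round(2))
m=cv2.inRange(cv2.cvtColor(t['color'],cv2.COLOR_RGB2HSV),(45,90,50),(80,255,255))[110:190,440:490]
ys,xs=np.nonzero(m);print('cap top px',xs.min()+440,xs.max()+440,ys.min()+110,ys.max()+110)
```

```text
top cap 0.195 [ 0.6017 -0.2227  0.195 ] r px-> 12.75
top cap 0.204 [ 0.5994 -0.2185  0.204 ] r px-> 12.75
top cap 0.212 [ 0.5974 -0.2149  0.212 ] r px-> 12.75
exp r 14.341481907517045
scene body axis at z.18 [ 0.6278 -0.192   0.18  ] right dir [-0.438  0.899  0.018]
rim scene [ 0.6036 -0.2149  0.13  ]
(0.603, -0.2195, 0.13) [207.8 140.5] crop [154. 188.] mm/croppx 0.66
(0.603, -0.2195, 0.175) [203.2 116.6] crop [142. 124.] mm/croppx 0.63
(0.603, -0.2195, 0.16) [204.7 124.8] crop [146. 146.] mm/croppx 0.64
cap top px 458 484 150 167
```

Relative to the funnel, the pot is centred within about 3 mm in both views. Lower into the funnel mouth and release.

>>> drive_tool([
  [[0,0,0.012,0,0.3],[0,0,0.012,0,0.3],[0,0,0.012,0,0.3],[0,0,0,0,0.3],[0,0,0,0,0.3]],
])

```text
time_s: 7.72
eef_pos: [0.6029, -0.219, 0.1104]
orientation: [-0.417, -3.109, -0.002]
force: [0.2, -0.2, 0.1]
opening: 0.0371
grip_force: 30.4
```

>>> drive_tool([
  [[0,0,0,0,0.55],[0,0,0,0,0.75],[0,0,0,0,0.75],[0,0,0,0,0.75],[0,0,0,0,0.75],[0,0,0,0,0.75],[0,0,0,0,0.75]],
])

```text
time_s: 8.3
eef_pos: [0.6042, -0.2198, 0.1132]
orientation: [0.418, 3.113, 0.0]
force: [-0.7, -0.1, 0.1]
opening: 0.0644
grip_force: 0.0
```

>>> drive_tool([
  [[0,0,-0.02,0,0.8],[0,0,-0.03,0,0.8],[0,0,-0.03,0,0.8],[0,0,0,0,0.8],[0,0,0,0,0.8]],
])

```text
time_s: 8.72
eef_pos: [0.6055, -0.2204, 0.1966]
orientation: [0.417, 3.107, -0.003]
force: [-0.4, 0.7, -0.8]
opening: 0.068
grip_force: 0.0
```

Run:
```python
from h import *
E=None
s=snap('scene');E=np.array(s['extrinsics']);K=np.array(s['intrinsics'])
hsv=cv2.cvtColor(s['color'],cv2.COLOR_RGB2HSV);
k,l,st,ce=cv2.connectedComponentsWithStats(cv2.inRange(hsv,(45,40,30),(85,255,255)))
for i in range(1,k):
    if st[i][4]>25:print('green',ce[i].round(1),st[i])
for z in(.0665,.11,.145):
    c=E[:3,:3]@np.array((.603,-.2195,z))+E[:3,3];print(z,(K@c/c[2])[:2].round(1))
for r in env.search_frame('green_pot','scene')[:5]:print(np.round(r['location']),r['confidence'])
capw('yellow',.044,None);rep((.4462,.0248))
cv2.imwrite('pics/f2.png',s['color'][:,:,::-1])
```

```text
green [109.  190.2] [  55  156  101   69 4523]
0.0665 [213.7 171.1]
0.11 [209.7 150.5]
0.145 [206.3 132.8]
[275. 350.] 0.89
[210. 321.] 0.77
[239. 301.] 0.65
yellow [485.9   7.1] [470   0  31  18 431] [0.4526 0.0191 0.044 ]
yellow [115.  234.6] [  85  176   65  120 2443] [ 0.5983 -0.5006  0.044 ]
t 8.87 p [ 0.6035 -0.2194  0.1913] tooly [0.264 0.965 0.001] op 0.0685 go [0.2161 0.1941 0.0007]
```

Run:
```python
import cv2,numpy as np
a=cv2.imread('pics/scene1.png');b=cv2.imread('pics/f2.png')
for r in range(126,200,4):print(r,a[r,206:220].mean(0).round(),b[r,206:220].mean(0).round())
g=b.astype(int);m=((g[:,:,1]-np.maximum(g[:,:,0],g[:,:,2]))>15)
ys,xs=np.nonzero(m[100:300,170:480]);print(len(xs),xs.mean()+170 if len(xs) else 0,ys.mean()+100 if len(ys) else 0)
```

```text
126 [126. 129. 126.] [130. 133. 130.]
130 [140. 142. 141.] [137. 140. 138.]
134 [173. 174. 177.] [143. 143. 146.]
138 [172. 172. 175.] [141. 142. 144.]
142 [139. 140. 138.] [145. 147. 145.]
146 [128. 130. 128.] [134. 135. 132.]
150 [121. 122. 123.] [111. 112. 114.]
154 [122. 123. 121.] [127. 128. 126.]
158 [125. 125. 123.] [129. 130. 127.]
162 [123. 124. 121.] [126. 128. 125.]
166 [122. 123. 121.] [110. 118. 105.]
170 [121. 122. 120.] [110. 119. 106.]
174 [123. 124. 121.] [108. 117. 104.]
178 [120. 121. 118.] [111. 118. 108.]
182 [126. 126. 124.] [121. 122. 121.]
186 [129. 128. 128.] [122. 123. 120.]
190 [130. 132. 129.] [123. 124. 122.]
194 [115. 116. 114.] [119. 120. 120.]
198 [175. 177. 176.] [162. 164. 163.]
3 215.66666666666666 167.66666666666669
```

Green-tinted band at rows 165–180 of the tube matches the cap of a seated, upright green pot (expected row 171). Now the yellow pot.

>>> drive_tool([
  [[0.027,0.0243,0,0,0.8],[0.027,0.0243,0,0,0.8],[0.027,0.0243,0,0,0.8],[0.027,0.0243,0,0,0.8],[0.027,0.0243,0,0,0.8],[0.027,0.0243,0,0,0.8],[0.027,0.0243,0,0,0.8],[0.027,0.0243,0,0,0.8]],
])

```text
time_s: 9.53
eef_pos: [0.4449, 0.026, 0.191]
orientation: [-0.418, -3.11, -0.0]
force: [0.8, 0.0, 0.4]
opening: 0.0682
grip_force: 0.0
```

>>> drive_tool([
  [[0,0,0.035,0,0.8],[0,0,0.035,0,0.8],[0,0,0,0,0.8],[0,0,0,0,0.8],[0,0,0,0,0.8]],
])

```text
time_s: 9.95
eef_pos: [0.4477, 0.0245, 0.1239]
orientation: [0.418, 3.113, 0.0]
force: [0.2, -0.0, 0.7]
opening: 0.0686
grip_force: 0.0
```

Run:
```python
from h import *
rep((.4465,.0252));capw('yellow',.044,None)
a=cv2.cvtColor(cv2.imread('pics/top1.png'),cv2.COLOR_BGR2HSV)
k,l,st,ce=cv2.connectedComponentsWithStats(cv2.inRange(a,(20,70,60),(45,255,255))[250:290,280:320])
t=snap('top')
for i in range(1,k):
    if st[i][4]>60:
        c=ce[i]+[280,250];print(c,st[i],atz(t,c[::-1],.044).round(4))
```

```text
t 9.95 p [0.4477 0.0245 0.1239] tooly [0.264 0.965 0.   ] op 0.0686 go [ 0.0013  0.0004 -0.    ]
yellow [319.  192.7] [ 298  171   43   44 1491] [0.4429 0.0249 0.044 ]
yellow [ 50.7 338.9] [ 36 313  32  58 689] [ 0.5586 -0.4551  0.044 ]
[299.96685083 269.34254144] [ 10   9  21  22 362] [0.446  0.0233 0.044 ]
```

>>> drive_tool([
  [[0,-0.0005,0.035,0,0.8],[0,0,0.035,0,0.8],[0,0,0.035,0,0.8],[0,0,0.02,0,0.8],[0,0,0.01,0,0.8],[0,0,0,0,0.8],[0,0,0,0,0.8]],
])

```text
time_s: 10.63
eef_pos: [0.4488, 0.0239, -0.0103]
orientation: [0.418, 3.111, 0.0]
force: [0.6, 0.1, 0.9]
opening: 0.0682
grip_force: 0.0
```

>>> drive_tool([
  [[0,0,0,0,0.3],[0,0,0,0,0.3],[0,0,0,0,0.3],[0,0,0,0,0.3],[0,0,0,0,0.3],[0,0,0,0,0.3]],
], squeeze=30)

```text
time_s: 11.13
eef_pos: [0.449, 0.0241, -0.0097]
orientation: [0.417, 3.109, 0.0]
force: [0.1, -0.2, 5.9]
opening: 0.0369
grip_force: 30.3
```

>>> drive_tool([
  [[0,0,-0.02,0,0.3],[0,0,-0.04,0,0.3],[0,0,-0.04,0,0.3],[0,0,-0.04,0,0.3],[0,0,-0.02,0,0.3],[0,0,0,0,0.3]],
])

```text
time_s: 11.63
eef_pos: [0.4507, 0.0241, 0.1551]
orientation: [0.416, 3.1, 0.002]
force: [0.6, -0.3, -1.1]
opening: 0.0369
grip_force: 30.2
```

>>> drive_tool([
  [[-0.027,-0.0243,0,0,0.3],[-0.027,-0.0243,0,0,0.3],[-0.027,-0.0243,0,0,0.3],[-0.027,-0.0243,0,0,0.3],[-0.027,-0.0243,0,0,0.3],[-0.027,-0.0243,0,0,0.3],[-0.027,-0.0243,0,0,0.3],[-0.027,-0.0238,0,0,0.3]],
])

```text
time_s: 12.3
eef_pos: [0.6041, -0.221, 0.1461]
orientation: [-0.418, -3.111, -0.002]
force: [0.7, -0.1, -0.6]
opening: 0.0366
grip_force: 30.3
```

>>> drive_tool([
  [[-0.001,0,0,0,0.3],[0,0,0,0,0.3],[0,0,0,0,0.3]],
])

```text
time_s: 12.55
eef_pos: [0.6043, -0.2194, 0.1464]
orientation: [-0.418, -3.111, -0.002]
force: [-0.8, 1.2, -0.1]
opening: 0.0369
grip_force: 30.4
```

Run:
```python
from h import *
rep((.603,-.2195))
t=snap('top')
m=cv2.inRange(cv2.cvtColor(t['color'],cv2.COLOR_RGB2HSV),(20,90,50),(45,255,255))[110:190,440:490]
ys,xs=np.nonzero(m);print('cap top px',xs.min()+440,xs.max()+440,ys.min()+110,ys.max()+110)
```

```text
t 12.55 p [ 0.6043 -0.2194  0.1464] tooly [0.264 0.965 0.001] op 0.0369 go [ 0.0013 -0.0005  0.    ]
cap top px 456 484 150 169
```

The yellow cap sits on the same pixels as the green one did (456–484, 150–169). Lower and release.

>>> drive_tool([
  [[0,0,0.012,0,0.3],[0,0,0.012,0,0.3],[0,0,0.011,0,0.3],[0,0,0,0,0.3],[0,0,0,0,0.3]],
])

```text
time_s: 13.02
eef_pos: [0.6039, -0.219, 0.1109]
orientation: [-0.417, -3.11, -0.002]
force: [0.8, 0.7, -0.4]
opening: 0.0367
grip_force: 30.4
```

>>> drive_tool([
  [[0,0,0,0,0.55],[0,0,0,0,0.75],[0,0,0,0,0.75],[0,0,0,0,0.75],[0,0,0,0,0.75],[0,0,0,0,0.75],[0,0,0,0,0.75]],
])

```text
time_s: 13.6
eef_pos: [0.6052, -0.2201, 0.1132]
orientation: [0.418, 3.113, 0.0]
force: [0.5, 0.7, 0.1]
opening: 0.0641
grip_force: 0.0
```

>>> drive_tool([
  [[0,0,-0.02,0,0.8],[0,0,-0.03,0,0.8],[0,0,-0.03,0,0.8],[0,0,-0.03,0,0.8],[0,0,0,0,0.8],[0,0,0,0,0.8]],
])

```text
time_s: 14.1
eef_pos: [0.6064, -0.2206, 0.2266]
orientation: [0.417, 3.107, -0.003]
force: [-0.6, 0.1, -0.4]
opening: 0.0686
grip_force: 0.0
```

Run:
```python
from h import *
s=snap('scene')['color'][:,:,::-1]
cv2.imwrite('pics/end.png',np.hstack([cv2.resize(s[100:230,160:260],(400,520),interpolation=cv2.INTER_CUBIC),cv2.resize(s[150:310,260:500],(390,520))]))
```

```text
(no output)
```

View pics/end.png

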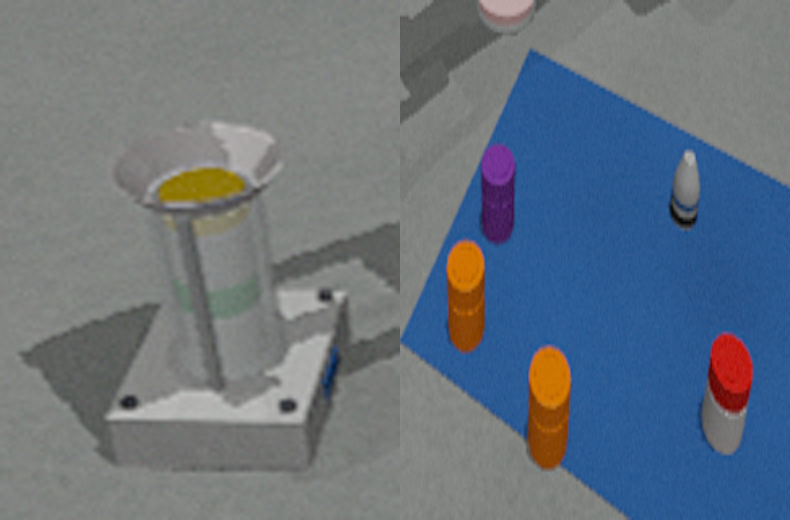

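The tube shows the green cap low (crop 215,295) and the yellow cap on top at the funnel's foot (200,185), both upright. The red pot still stands.

```bash
python3 -c "
from cell import env
print(env.hand_in())"
```

```text
the job is handed in; nothing more can be done
None
```

The feeder is loaded and the job handed in: the last picture shows the green pot at the bottom of the tube, the yellow one on top of it, both caps up, and the red pot still standing (robot clock about 14 s).

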